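# Hang the splash shield, then pull the valve spool to its detent and hold it

## Robot

A 6-joint arm with a two-finger parallel gripper is mounted at the origin on the work surface. World frame = base frame: x ahead of the robot, y to its left, z up, the work surface at z = 0. Lengths are in m, angles in rad, forces in N, time in s.
With the tool pointing down it reaches from about 0.225 to 0.725 m from the base axis. Payload 3.1 kg.
Tool frame: the origin (TCP) lies midway between the tips of the shut fingers; the grasp point (between the pads) lies 19 mm behind it; z points along the fingers, y is the line along which they close (so a half turn about z gives the same grasp; the last joint's range is limited). The gripper opens to 85 mm and grips with 20 to 120 N. Pads are 22 mm wide; open, the fingers measure 114 mm over their backs; the gripper's body (76 mm by 85 mm) begins 54 mm behind the grasp point. The pads swing forward as they close: fully open they stand 13 mm farther back than shut.
Start: joints at [1.178, 0.048, 0.099, 1.622, 0, 1.443], TCP at [0.137, 0.507, 0.231] pointing down, gripper open.
Joint ranges: [-2.91, 2.91], [-0.99, 1.94], [-1.21, 1.42], [-2.12, 2.29], [-1.49, 1.47], [-3.14, 3.14]. Speed limits (rad/s): [2.79, 2.79, 3.14, 3.14, 3.14, 3.14].

## Interface

Orientations are given as a unit quaternion [x, y, z, w].
In Python, from cell import read_state, read_camera, camera_params, arm, nets gives the robot as it stands. The module is installed in compiled form; this text tells all that it offers.
- The arm moves only by the tool drive_tool, never from a script. Its argument "moves" is a list of rows, each an object with "gripper": the gripper's target within -1 to 1 (fully open at 1, half-way at 0, shut at -1); "dp": the shift along the tool's x, y, z each as a share of 0.12 m, from -1 to 1, a list of three; "dr": the turn, a rotation vector about the tool's x, y, z each as a share of 30 degrees, from -1 to 1, a list of three. In form: [{"gripper": gripper, "dp": [dx, dy, dz], "dr": [wx, wy, wz]}, ...]. A call has 1 to 10 rows; each row shifts and turns the commanded pose from where the row before left it, along the tool's axes as they then stand; what a row does not reach is not made up. A row lasts 1/10 s, in which the tool goes at most 50 mm and 8.59 degrees, less where a joint would pass 70% of its speed; a pose out of reach is approached as far as the arm can. A call with a number of a shift or a turn outside -1 to 1 is refused whole. A call with a gripper value outside its range is refused whole. The fingers move at their own pace and stop on an object; "force" is the grip in N (left out, the last holds). Time passes only in rows, so rows that do not move let the fingers close. It gives the time, the measured TCP pose, the force, the opening and the grip force at its end, in the units of the state.
- read_state(): the state, without advancing time (a new reading comes with each control period).
- read_camera(name): name is "side" or "top" or "wrist"; returns the picture (400x640x3 uint8, red, green, blue); there is no depth.
- camera_params(name): a dict with "mtx" (3x3 intrinsics, pixels), "R" (3x3) and "t" (3): a world point X has camera coordinates R X + t. Camera axes: x right, y down, z forward; pixel columns grow to the right and rows downward; lengths in m; the calibration is good to about 2 mm. The wrist camera is an equidistant fisheye: a pixel r from the principal point sees the ray r / f radians off the axis. A picture is of the moment at which its call begins: read the wrist's pose just before it. camera_params takes no time and is no camera call; for the wrist camera it gives the pose at the moment of the call.
- arm.finish_job(): hands the job in; it is judged then, once.
Trained networks look in the newest picture that a camera, given by its name, has taken for a name from the list of things; names that differ only in an ending like _2 or _b are one class to them, and where a whole thing is asked for, a point or a joint stands for the part that bears it (a point fixed in the world has none). Each returns a list of dicts, best first, with "score" (0 to 1); they miss things now and then, are a little off and sometimes report something else, mostly with a low value. They report only what shows in the picture. A call takes as long as a camera call. They do not tell look-alikes from the thing itself.
- nets.outline_of(camera, name): "region" (400x640 bool, what is visible of it) and "xy" ([column, row] in pixels, amid what is visible of it).
The state is a dict: "time_s": time; "qpos": joint angles; "joint_velocities": joint speeds; "effort": joint torques, N m; "tool_pos": TCP position; "tcp_rot": TCP orientation; "contact_force": force on the tool from outside, world axes, zero at the start; "moment": the same for the moment, N m; "opening": finger opening in m; "gripper_force": force on a finger pad.
Only numpy, scipy, OpenCV 4.12 (cv2) and the standard library are available. Lean on these libraries where they do the work, as an engineer would, in place of code of your own. Each camera call takes 0.05 s, during which the arm holds its last target. There are 200 camera calls.

## Task

Take the amber splash shield off its parking stand, hang it over the grey guard bar in front of the yellow valve, roughly centred on the bar, and let go of it. Then grip the black knob of the spool slide and pull the slide out along its rail, away from the valve, until you feel the spool's ball detent click into its notch; do not run on to the far stop. Finish while still holding the knob there, with the spool in the notch, and leave everything else on the bench where it lies.

Things in the scene. Friction and masses are not known exactly. Their poses are not given: they have to be found in the camera images.
- shield: Loose amber splash shield, 0.2 kg, 150 mm long along its y. Origin: centre of its black upright grip tab (10 thick along x, 44 along y, 40 mm high; z up), pinched from above. Under it a channel open downwards, 26 mm wide inside; its roof rests on the bar, 24 mm below the origin. The sheet (-x side) reaches down to 119 mm, the lip (+x side) to 59 mm below the origin. May hang either way round.
- stand_mid (a point): Middle of the top face of the parking stand's bar, 150 mm above the bench; the shield hangs on it at the start. Grey square bar 16 x 16 mm, 220 mm long along this point's y axis, on two end posts. Fixed.
- guard_mid (a point): Middle of the top face of the guard bar in front of the valve, 150 mm above the bench, where the shield is to hang. Grey square bar 16 x 16 mm, 220 mm long along this point's y, on two end posts (z up). The valve lies 50 to 140 mm beyond the bar (this point's +x) and is up to 140 mm high. The spool slide is pulled along this point's +y.
- carriage (a joint): Spool slide on its rail: 0 pushed fully in, grows as pulled out (guard_mid's +y), 0.040 m far stop. Drag about 4 N. The notch's middle comes at 0.016 to 0.028 m, different each time, to be felt: from 6 mm before it the ball pulls the slide forward (net of drag about 4 N, helping the hand), past the middle it resists (6, then up to 12 N with drag) until 5 mm beyond.
- pull_knob: Black upright knob with red spot on the spool slide, 22 mm in diameter, 36 mm high, origin at its centre 85 mm above the bench, on a thin stem; the carriage's top lies 35 mm below the origin. Moves with the slide along its own +y. 29 mm are free between it and the coupling bracket on its -y side.
- detent_ball (a joint): Spring-loaded detent ball inside the valve's end cap (not visible): 0 while it rides on the plain spool, about 0.0034 m at the middle of the notch, 0.7 mm less per mm off the middle.
- wrench: Bystander: open-ended wrench, 190 mm, lying on the bench at the left.
- screwdriver: Bystander: red screwdriver, 200 mm, lying on the bench at the left.
- spray_can: Bystander: spray can, 60 mm in diameter, 170 mm high, standing beyond the valve.
- tester: Bystander: dark red hand-held tester, 200 x 95 x 45 mm, lying on the bench at the left.
- plug_a: Bystander: steel port plug, 22 mm in diameter, 22 mm high, standing on the base plate beyond the rail.
- plug_b: Bystander: second port plug like the first, on the base plate beyond the rail.
- nipple: Bystander: brass hose nipple, 32 mm wide, 45 mm high, standing on the bench between the robot and the valve.
There are look-alikes about, which are no part of the job. Leave any green look-alike of the shield alone.

How it is judged:
By the outcome, as a careful person would: the job done as asked, in the order asked, and still so for the second after the job is handed in, while the arm keeps its last pose, push and grip.
It also fails if it takes over 70 s, if anything falls off the work surface, if the arm or the gripper's body presses on something with over 40 N, if the wrist force passes 120 N, or if a joint passes its speed limit or range.

## Working session

There is one attempt and no reset: what is moved stays moved. The work goes in short steps, Python scripts to look and compute and a tool call to move; the robot and the scene stay as the last step left them, time stands still between calls to the robot, and variables do not carry over. Pictures are saved under pics/ and viewed, at most 11 in all, crops included, and the job is handed in when it is done.

Besides the shell and the picture viewer there is one more tool, called after "Request:" by a JSON object that holds its "op" and its "data". drive_tool: Moves the arm, as the interface text tells. Its arguments: {"type":"object","properties":{"moves":{"type":"array","items":{"type":"object","properties":{"gripper":{"type":"number"},"dp":{"type":"array","items":{"type":"number"}},"dr":{"type":"array","items":{"type":"number"}}}}},"force":{"type":"number"}},"required":["moves"]}

```bash
mkdir -p pics; python3 - <<'E'
from cell import *
import cv2,numpy as np
for c in ["side","top"]:
    im=read_camera(c); cv2.imwrite(f"pics/{c}0.png",im[:,:,::-1])
    p=camera_params(c); print(c,p["mtx"].tolist(),np.round(p["R"],4).tolist(),np.round(p["t"],4).tolist(), "pos",(-p["R"].T@p["t"]).round(3))
    for n in ["shield","stand_mid","guard_mid","pull_knob","carriage"]:
        try:
            for d in nets.outline_of(c,n)[:3]: print(n,round(d["score"],2),d["xy"],d["region"].sum())
        except Exception as e: print(n,e)
s=read_state();print(s)
E
```

```text
side [[498.34673629605544, 0.0, 319.93491373666143], [0.0, 498.34673629605544, 196.18798710933174], [0.0, 0.0, 1.0]] [[-0.9306, -0.366, 0.0107], [-0.2909, 0.7213, -0.6285], [0.2223, -0.588, -0.7777]] [0.5571, 0.226, 1.6091] pos [0.226 0.987 1.387]
shield 0.96 [421.9, 154.7] 1041
shield 0.55 [374.7, 125.2] 341
stand_mid 0.9 [369.0, 152.8] 1379
guard_mid 0.66 [314.3, 244.8] 8026
pull_knob 0.66 [298.1, 262.4] 76
pull_knob 0.35 [247.5, 324.0] 2368
carriage 0.58 [301.2, 257.3] 485
carriage 0.49 [333.6, 346.2] 427
top [[411.66290256592436, 0.0, 317.0006966517094], [0.0, 411.66290256592436, 193.12095614713877], [0.0, 0.0, 1.0]] [[0.0404, -0.9992, -0.0], [-0.9766, -0.0395, -0.2114], [0.2113, 0.0085, -0.9774]] [0.0247, 0.5867, 1.52] pos [0.251 0.035 1.61 ]
shield 0.7 [424.7, 208.2] 565
shield 0.69 [428.9, 265.1] 1255
stand_mid 0.82 [408.1, 219.0] 1508
guard_mid 0.92 [297.5, 200.7] 6089
carriage 0.57 [268.6, 194.2] 285
{'time_s': 0.6, 'qpos': array([1.17821348e+00, 4.79601388e-02, 9.92394719e-02, 1.62198439e+00,
       2.36168979e-05, 1.44301150e+00]), 'joint_velocities': array([ 0.0016672 ,  0.00029322,  0.00169145,  0.00167677, -0.00089431,
        0.00033255]), 'effort': array([-2.63325755e-04, -3.38368857e+01,  3.19933856e+01,  1.27841868e-03,
       -1.18368926e-04, -2.77695776e-06]), 'tool_pos': array([0.13740304, 0.50671602, 0.23135213]), 'tcp_rot': array([1.32012534e-01, 9.91248046e-01, 4.71347067e-05, 3.28394037e-07]), 'contact_force': array([0.71849992, 0.05291732, 0.13057951]), 'moment': array([-0.03296433,  0.02019988, -0.01908995]), 'gripper_force': 0.0, 'opening': 0.08526758809608105}
```

View pics/side0.png

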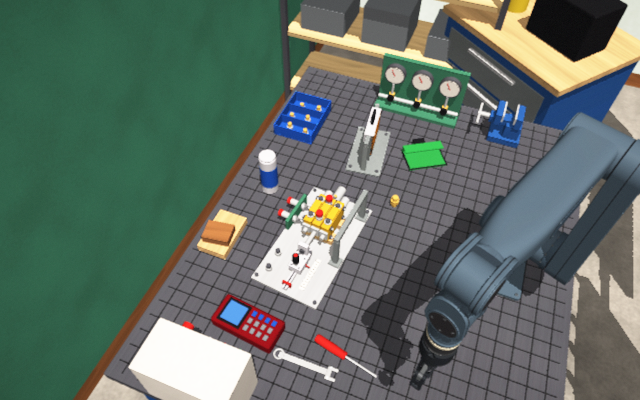

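View pics/top0.png

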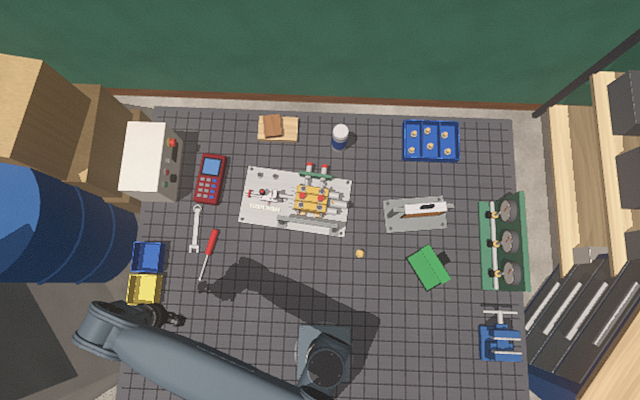

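The side view shows the stand and shield at about (372,130), with the green look-alike flat at (424,155). The valve with the guard bar is at (350,225) and the knob at (297,260). In the top view the shield is at (425,208), the green one at (429,266), the guard bar at (310,222) and the knob at about (265,194). I'll enlarge both regions to confirm.

```bash
python3 - <<'E'
import cv2,numpy as np
s=cv2.imread("pics/side0.png");t=cv2.imread("pics/top0.png")
def c(im,x,y,w,h): return cv2.resize(im[y:y+h,x:x+w],(400,300),interpolation=cv2.INTER_CUBIC)
cv2.imwrite("pics/crop.png",np.vstack([np.hstack([c(s,330,95,120,90),c(s,240,180,140,105)]),np.hstack([c(t,370,180,100,75),c(t,235,155,120,90)])]))
E
```

```text
(no output)
```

View pics/crop.png

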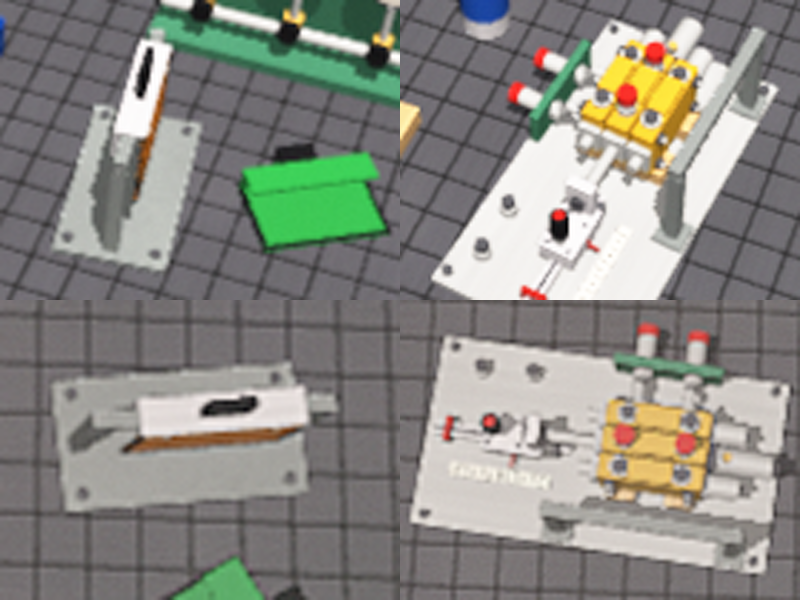

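The thing at (427,207) in the top view and (373,116) in the side view is the shield meant. It has the black tab and an amber sheet on the robot side, and it hangs on the stand. The other candidate, (429,266) / (424,155), is green and lies flat, so it's the look-alike.

```bash
cat > h.py <<'E'
import numpy as np, cv2
from cell import *
from scipy.spatial.transform import Rotation as Ro
def ray(p,uv,fish=False):
    K=p["mtx"]; x=(uv[0]-K[0,2])/K[0,0]; y=(uv[1]-K[1,2])/K[1,1]
    if fish:
        r=np.hypot(x,y); d=np.array([x/r*np.sin(r),y/r*np.sin(r),np.cos(r)])
    else: d=np.array([x,y,1.])
    R=np.array(p["R"]); return -R.T@p["t"], R.T@(d/np.linalg.norm(d))
def onz(r,z): return r[0]+r[1]*(z-r[0][2])/r[1][2]
def tri(*rs):
    A=sum(np.eye(3)-np.outer(d,d) for _,d in rs); b=sum((np.eye(3)-np.outer(d,d))@c for c,d in rs)
    return np.linalg.solve(A,b)
def proj(p,X,fish=False):
    c=np.array(p["R"])@X+p["t"]; K=p["mtx"]
    if fish:
        r=np.hypot(c[0],c[1]); th=np.arctan2(r,c[2]); q=c[:2]/r*th
    else: q=c[:2]/c[2]
    return np.array([K[0,0]*q[0]+K[0,2],K[1,1]*q[1]+K[1,2]])
def togo(X,yaw_y=None):
    "shift in tool axes as shares of 0.12; yaw_y: wanted world direction (xy) of tool y"
    s=read_state(); R=Ro.from_quat(s["tcp_rot"]); print("dp tot",(R.inv().apply(np.array(X)-s["tool_pos"])/0.12).round(3))
    if yaw_y is not None:
        z=np.array([0,0,-1.]); y=np.array([yaw_y[0],yaw_y[1],0]); y/=np.linalg.norm(y)
        for sg in (1,-1):
            T=Ro.from_matrix(np.c_[np.cross(sg*y,z),sg*y,z]); print("dr",((R.inv()*T).as_rotvec(degrees=True)/30).round(3))
E
python3 - <<'E'
from h import *
S=camera_params("side");T=camera_params("top")
for n,a,b,z in [("tab",(373.5,116),(427.2,206.7),.194),("guardA",(365,192.2),(338.5,227),.15),("guardB",(334.5,239.5),(279.4,218),.15),("knobtop",(240+159/2.857,180+215/2.857),(235+90/3.333,155+122/3.333),.103)]:
    print(n,tri(ray(S,a),ray(T,b)).round(3),onz(ray(S,a),z).round(3),onz(ray(T,b),z).round(3))
w=camera_params("wrist");s=read_state();R=Ro.from_quat(s["tcp_rot"]);print(w["mtx"],R.inv().apply(-w["R"].T@w["t"]-s["tool_pos"]),(w["R"]@R.as_matrix()).round(3))
togo([.45,-.25,.40])
E
```

```text
tab [ 0.528 -0.343  0.179] [ 0.525 -0.327  0.194] [ 0.524 -0.339  0.194]
guardA [ 0.452 -0.035  0.13 ] [ 0.452 -0.018  0.15 ] [ 0.446 -0.034  0.15 ]
guardB [0.477 0.18  0.135] [0.479 0.19  0.15 ] [0.47  0.178 0.15 ]
knobtop [0.577 0.255 0.099] [0.578 0.257 0.103] [0.574 0.254 0.103]
[[309.70691629   0.         321.59141694]
 [  0.         309.70691629 201.83973683]
 [  0.           0.           1.        ]] [ 0.08349896 -0.00060323 -0.14237783] [[-0.002  1.     0.001]
 [-0.946 -0.001 -0.326]
 [-0.326 -0.002  0.946]]
dp tot [-4.165 -5.404 -1.406]
```

Request:
{"op": "drive_tool", "data": {"moves": [{"gripper": 1,"dp": [0,0,-0.3],"dr": [0,0,0]},{"gripper": 1,"dp": [0,0,-0.3],"dr": [0,0,0]},{"gripper": 1,"dp": [-0.2,-0.25,-0.3],"dr": [0,0,0]},{"gripper": 1,"dp": [-0.2,-0.25,-0.2],"dr": [0,0,0]},{"gripper": 1,"dp": [-0.2,-0.25,0],"dr": [0,0,0]},{"gripper": 1,"dp": [-0.2,-0.25,0],"dr": [0,0,0]},{"gripper": 1,"dp": [-0.2,-0.25,0],"dr": [0,0,0]},{"gripper": 1,"dp": [-0.2,-0.25,0],"dr": [0,0,0]},{"gripper": 1,"dp": [-0.2,-0.25,0],"dr": [0,0,0]},{"gripper": 1,"dp": [-0.2,-0.25,0],"dr": [0,0,0]}]}}

```text
time_s: 1.6
tool_pos: [0.2594, 0.2252, 0.3618]
tcp_rot: [0.132, 0.991, 0.0, 0.001]
contact_force: [0.3, 0.7, 0.4]
opening: 0.0857
gripper_force: 0.0
```

Request:
{"op": "drive_tool", "data": {"moves": [{"gripper": 1,"dp": [-0.2,-0.25,0],"dr": [0,0,0]},{"gripper": 1,"dp": [-0.2,-0.25,0],"dr": [0,0,0]},{"gripper": 1,"dp": [-0.2,-0.25,0],"dr": [0,0,0]},{"gripper": 1,"dp": [-0.2,-0.25,0],"dr": [0,0,0]},{"gripper": 1,"dp": [-0.2,-0.25,0],"dr": [0,0,0]},{"gripper": 1,"dp": [-0.2,-0.25,0],"dr": [0,0,0]},{"gripper": 1,"dp": [-0.2,-0.25,0],"dr": [0,0,0]},{"gripper": 1,"dp": [-0.2,-0.25,0],"dr": [0,0,0]},{"gripper": 1,"dp": [-0.2,-0.25,0],"dr": [0,0,0]},{"gripper": 1,"dp": [-0.2,-0.25,0],"dr": [0,0,0]}]}}

```text
time_s: 2.6
tool_pos: [0.4126, -0.1275, 0.3617]
tcp_rot: [0.132, 0.991, -0.0, 0.0]
contact_force: [0.6, 0.1, -0.5]
opening: 0.0858
gripper_force: 0.0
```

Request:
{"op": "drive_tool", "data": {"moves": [{"gripper": 1,"dp": [0,0,0],"dr": [0,0,0.28]},{"gripper": 1,"dp": [0,0,0],"dr": [0,0,0.28]},{"gripper": 1,"dp": [0,0,0],"dr": [0,0,0.28]},{"gripper": 1,"dp": [0,0,0],"dr": [0,0,0.28]},{"gripper": 1,"dp": [0,0,0],"dr": [0,0,0.28]},{"gripper": 1,"dp": [0,0,0],"dr": [0,0,0.28]},{"gripper": 1,"dp": [0,0,0],"dr": [0,0,0.28]},{"gripper": 1,"dp": [0,0,0],"dr": [0,0,0.28]},{"gripper": 1,"dp": [0,0,0],"dr": [0,0,0.26]}]}}

```text
time_s: 3.5
tool_pos: [0.4123, -0.1258, 0.3617]
tcp_rot: [0.71, 0.704, 0.0, 0.0]
contact_force: [0.3, 1.0, -0.6]
opening: 0.0854
gripper_force: 0.0
```

Request:
{"op": "drive_tool", "data": {"moves": [{"gripper": 1,"dp": [-0.3,0.2,0],"dr": [0,0,0]},{"gripper": 1,"dp": [-0.3,0.2,0],"dr": [0,0,0]},{"gripper": 1,"dp": [-0.3,0.2,0],"dr": [0,0,0]},{"gripper": 1,"dp": [-0.3,0.2,0],"dr": [0,0,0]},{"gripper": 1,"dp": [-0.3,0.12,0],"dr": [0,0,0]},{"gripper": 1,"dp": [0,0,0],"dr": [0,0,0]},{"gripper": 1,"dp": [0,0,0],"dr": [0,0,0]}]}}

```text
time_s: 4.2
tool_pos: [0.5222, -0.3068, 0.3597]
tcp_rot: [0.709, 0.706, -0.0, -0.002]
contact_force: [-0.7, 0.2, 0.4]
opening: 0.0852
gripper_force: 0.0
```

```bash
python3 - <<'E'
from h import *
w=camera_params("wrist"); im=read_camera("wrist"); cv2.imwrite("pics/w1.png",im[:,:,::-1]); np.savez("w1.npz",**w)
print(read_state()["tool_pos"],read_state()["qpos"].round(2))
d=nets.outline_of("wrist","shield"); print([(x["score"],x["xy"],x["region"].sum()) for x in d])
m=im[:,:,::-1].astype(int).max(2)
print(proj(w,np.array([.526,-.337,.194]),True))
E
```

```text
[ 0.52192918 -0.30586582  0.36128213] [-0.64  0.37  0.74  1.94  0.    0.93]
[(0.88, [216.8, 202.0], np.int64(5010)), (0.8, [329.0, 195.1], np.int64(3348)), (0.48, [494.7, 6.1], np.int64(756))]
[325.68945529 208.45084508]
```

View pics/w1.png

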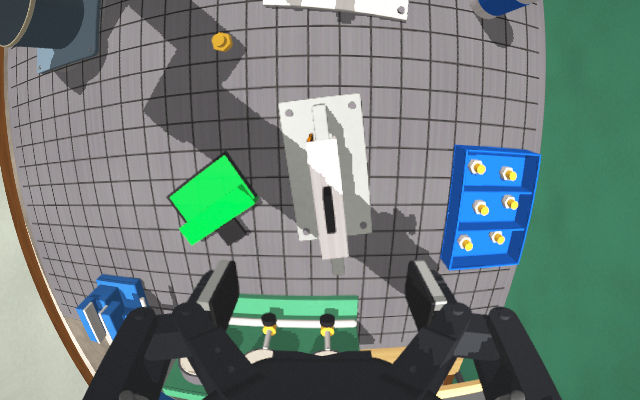

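The wrist view shows the stand's bar from (320,105) to (338,272) and the shield with its black tab from (324,187) to (333,232). The green look-alike sits apart at (213,200). Next I'll fit the tab precisely.

```bash
python3 - <<'E'
from h import *
w=dict(np.load("w1.npz")); im=cv2.imread("pics/w1.png")
m=np.zeros(im.shape[:2],np.uint8); m[178:240,312:345]=(im[178:240,312:345].max(2)<60)
n,l,st,_=cv2.connectedComponentsWithStats(m); k=1+st[1:,4].argmax(); ys,xs=np.where(l==k); print(st[k])
box=cv2.boxPoints(cv2.minAreaRect(np.c_[xs,ys].astype(np.float32))); print(box.round(1))
P=np.array([onz(ray(w,b,True),.194) for b in box]); print(P.round(4))
A,B=onz(ray(w,(320,105),True),.15),onz(ray(w,(338,272),True),.15); print("bar",A,B,np.linalg.norm(A-B))
# predicted outline per hypothesis
def corners(c,yaw):
    R=Ro.from_euler("z",yaw).as_matrix(); return np.array([c+R@np.array([a*.005,b*.022,s*.02]) for a in(-1,1) for b in(-1,1) for s in(-1,1)])
from scipy.optimize import minimize
obs=(l==k)
def f(q):
    pts=np.array([proj(w,X,True) for X in corners(np.array([q[0],q[1],.174]),q[2])]).astype(np.float32)
    h=cv2.convexHull(pts); r=np.zeros(m.shape,np.uint8); cv2.fillConvexPoly(r,(h*16).round().astype(int),1,shift=4)
    return 1-(obs&(r>0)).sum()/(obs|(r>0)).sum()
c=P.mean(0)
best=min((minimize(f,[c[0]+a,c[1]+b,y],method="Nelder-Mead",options=dict(initial_simplex=[[c[0]+a,c[1]+b,y],[c[0]+a+.006,c[1]+b,y],[c[0]+a,c[1]+b+.006,y],[c[0]+a,c[1]+b,y+.1]])) for a in(-.004,.004) for b in(-.006,.006) for y in (0,.1)),key=lambda r:r.fun)
print(best.x,best.fun)
yaw=best.x[2]; togo([best.x[0],best.x[1],.22],[np.cos(yaw),np.sin(yaw)])
E
```

```text
[324 187  11  46 345]
[[322.3 187.3]
 [330.3 186.4]
 [335.  231.5]
 [327.1 232.3]]
[[ 0.5226 -0.3136  0.194 ]
 [ 0.5308 -0.3128  0.194 ]
 [ 0.5362 -0.3638  0.194 ]
 [ 0.5275 -0.3648  0.194 ]]
bar [ 0.52038476 -0.2300764   0.15      ] [ 0.54272223 -0.4433759   0.15      ] 0.21446593820069018
[ 0.53020884 -0.34540777  0.06366608] 0.31000000000000005
dp tot [-0.334  0.07   1.187]
dr [ 0.001  0.    -0.127]
dr [ 0.000e+00 -2.000e-03  5.873e+00]
```

Request:
{"op": "drive_tool", "data": {"moves": [{"gripper": 1,"dp": [0,0,0],"dr": [0,0,-0.2]},{"gripper": 1,"dp": [-0.32,0.03,0],"dr": [0,0,0]},{"gripper": 1,"dp": [0,0,0.33],"dr": [0,0,0]},{"gripper": 1,"dp": [0,0,0.33],"dr": [0,0,0]},{"gripper": 1,"dp": [0,0,0.33],"dr": [0,0,0]},{"gripper": 1,"dp": [0,0,0.33],"dr": [0,0,0]},{"gripper": 1,"dp": [0,0,0.3],"dr": [0,0,0]},{"gripper": 1,"dp": [0,0,0],"dr": [0,0,0]}]}}

```text
time_s: 5.1
tool_pos: [0.5255, -0.3393, 0.1607]
tcp_rot: [0.67, 0.743, -0.0, -0.007]
contact_force: [-0.0, 1.3, -0.1]
opening: 0.0854
gripper_force: 0.0
```

```bash
python3 - <<'E'
from h import *
w=camera_params("wrist"); im=read_camera("wrist"); cv2.imwrite("pics/w2.png",im[:,:,::-1])
s=read_state();print(s["tool_pos"],s["contact_force"])
print(proj(w,np.array([.5298,-.344,.194]),True))
E
```

```text
[ 0.52743245 -0.34103542  0.16497642] [-0.26263926 -0.08915087  0.46607082]
[329.26456726 309.22466963]
```

View pics/w2.png

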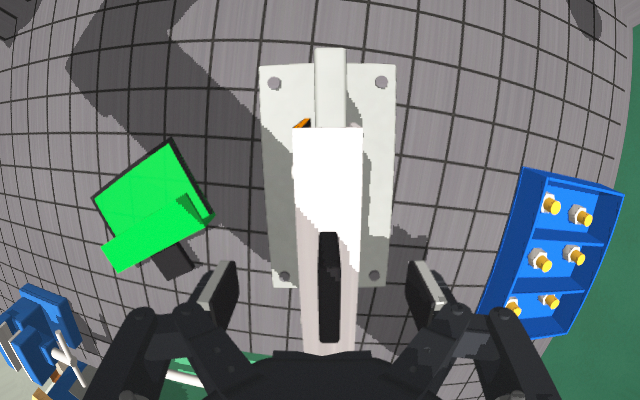

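The tab at columns 318–340, rows 232–343, is centred between the fingers and square to them, so I'll close.

Request:
{"op": "drive_tool", "data": {"moves": [{"gripper": -1,"dp": [0,0,0],"dr": [0,0,0]},{"gripper": -1,"dp": [0,0,0],"dr": [0,0,0]},{"gripper": -1,"dp": [0,0,0],"dr": [0,0,0]},{"gripper": -1,"dp": [0,0,0],"dr": [0,0,0]},{"gripper": -1,"dp": [0,0,0],"dr": [0,0,0]},{"gripper": -1,"dp": [0,0,0],"dr": [0,0,0]},{"gripper": -1,"dp": [0,0,0],"dr": [0,0,0]},{"gripper": -1,"dp": [0,0,0],"dr": [0,0,0]}], "force": 60}}

```text
time_s: 5.95
tool_pos: [0.5299, -0.3445, 0.1682]
tcp_rot: [0.67, 0.742, -0.0, 0.001]
contact_force: [-0.5, -0.0, 5.3]
opening: 0.0092
gripper_force: 59.8
```

Request:
{"op": "drive_tool", "data": {"moves": [{"gripper": -1,"dp": [0,0,-0.15],"dr": [0,0,0]},{"gripper": -1,"dp": [0,0,-0.25],"dr": [0,0,0]},{"gripper": -1,"dp": [0,0,-0.3],"dr": [0,0,0]},{"gripper": -1,"dp": [0,0,-0.3],"dr": [0,0,0]},{"gripper": -1,"dp": [0,0,-0.3],"dr": [0,0,0]},{"gripper": -1,"dp": [0,0,0],"dr": [0,0,0.21]},{"gripper": -1,"dp": [0,0,0],"dr": [0,0,0.21]},{"gripper": -1,"dp": [0.2,-0.12,0],"dr": [0,0,0]},{"gripper": -1,"dp": [0.3,-0.18,0],"dr": [0,0,0]},{"gripper": -1,"dp": [0.3,-0.18,0],"dr": [0,0,0]}]}}

```text
time_s: 6.95
tool_pos: [0.4828, -0.2407, 0.3204]
tcp_rot: [0.748, 0.664, -0.0, -0.002]
contact_force: [0.2, 0.1, -1.3]
opening: 0.009
gripper_force: 59.1
```

Request:
{"op": "drive_tool", "data": {"moves": [{"gripper": -1,"dp": [0.3,-0.18,0],"dr": [0,0,0]},{"gripper": -1,"dp": [0.3,-0.18,0],"dr": [0,0,0]},{"gripper": -1,"dp": [0.2,-0.1,0],"dr": [0,0,0]},{"gripper": -1,"dp": [0,0,0],"dr": [0,0,0]},{"gripper": -1,"dp": [0,0,0],"dr": [0,0,0]},{"gripper": -1,"dp": [0,0,0],"dr": [0,0,0]},{"gripper": -1,"dp": [0,0,0],"dr": [0,0,0]}]}}

```text
time_s: 7.65
tool_pos: [0.4404, -0.1408, 0.3222]
tcp_rot: [0.748, 0.664, -0.0, -0.001]
contact_force: [0.6, -0.2, -1.6]
opening: 0.0087
gripper_force: 59.1
```

```bash
python3 - <<'E'
from h import *
w=camera_params("wrist"); im=read_camera("wrist"); cv2.imwrite("pics/w3.png",im[:,:,::-1]); np.savez("w3.npz",**w)
s=read_state();print(s["tool_pos"],s["contact_force"],s["opening"],s["tcp_rot"])
for X in ([.449,-.03,.15],[.474,.184,.15],[.576,.255,.103]): print(proj(w,np.array(X),True))
E
```

```text
[ 0.44043762 -0.1407849   0.32239074] [ 0.51791818 -0.68014333 -1.50877792] 0.008495502859708183 [ 7.48031796e-01  6.63662573e-01 -2.78972953e-04 -5.85046274e-04]
[316.73998616  71.72861904]
[ 316.24045838 -104.8103073 ]
[ 388.14825203 -124.24208859]
```

View pics/w3.png

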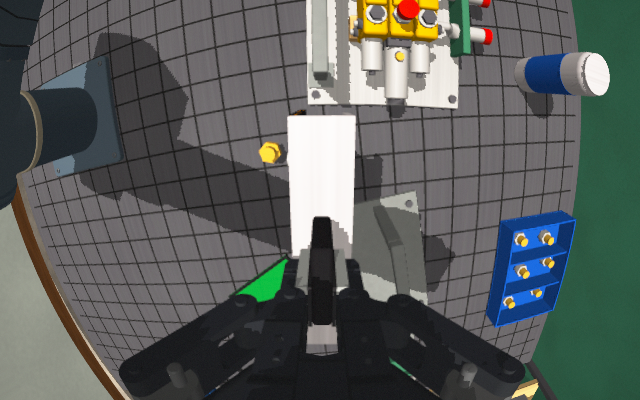

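The view shows the held shield with its roof end at row 115. The guard bar's -y end is at about (320,76), near the predicted (317,72). I'll rise and move along the bar to see more of it.

Request:
{"op": "drive_tool", "data": {"moves": [{"gripper": -1,"dp": [0.2,0,-0.3],"dr": [0,0,0]},{"gripper": -1,"dp": [0.2,0,-0.3],"dr": [0,0,0]},{"gripper": -1,"dp": [0.2,0,-0.3],"dr": [0,0,0]},{"gripper": -1,"dp": [0,0,0],"dr": [0,0,0]},{"gripper": -1,"dp": [0,0,0],"dr": [0,0,0]},{"gripper": -1,"dp": [0,0,0],"dr": [0,0,0]}]}}

```text
time_s: 8.3
tool_pos: [0.4489, -0.0694, 0.4294]
tcp_rot: [0.748, 0.664, -0.001, -0.001]
contact_force: [-0.2, 0.7, -2.8]
opening: 0.0091
gripper_force: 59.4
```

```bash
python3 - <<'E'
from h import *
w=camera_params("wrist"); im=read_camera("wrist"); np.savez("w4.npz",**w)
cv2.imwrite("pics/w4.png",im[:,:,::-1]); cv2.imwrite("pics/w4c.png",cv2.resize(im[0:150,240:440,::-1],(800,600),interpolation=cv2.INTER_CUBIC))
s=read_state();print(s["tool_pos"],s["contact_force"],s["opening"])
for X in ([.449,-.03,.15],[.474,.184,.15],[.576,.255,.103]): print(proj(w,np.array(X),True))
E
```

```text
[ 0.44860717 -0.06932135  0.42904693] [-0.80560068 -0.03118892 -3.01221863] 0.00861379803227802
[318.58365443 131.18025364]
[317.84049818 -20.60522893]
[378.39663817 -52.52214195]
```

View pics/w4c.png

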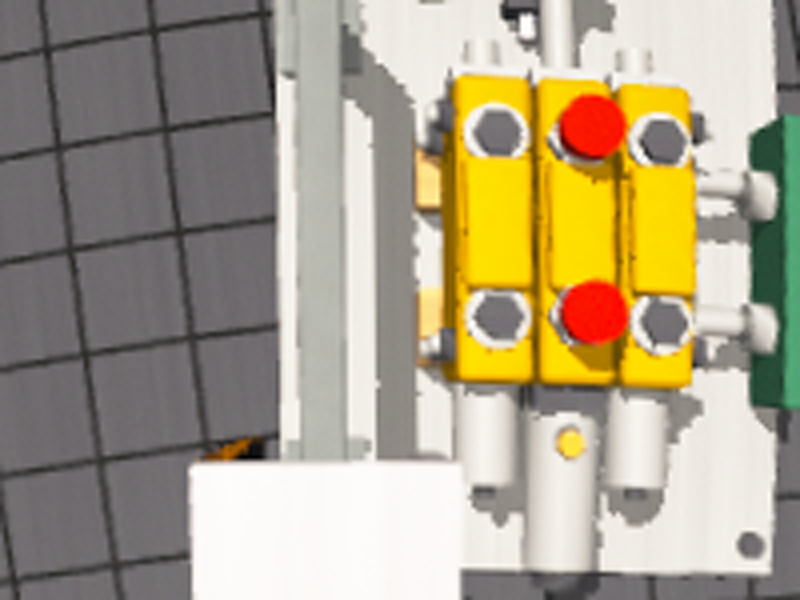

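The guard bar's centre line runs from (319.8,1) to (320.8,112) in the wrist frame, in front of the yellow valve.

```bash
python3 - <<'E'
from h import *
w=dict(np.load("w4.npz")); w3=dict(np.load("w3.npz"))
P=onz(ray(w,(319.75,1.25),True),.15);Q=onz(ray(w,(320.75,112.5),True),.15);print(P,Q)
im=cv2.imread("pics/w3.png"); print(im[56:90:2,322].tolist())
for r in (66,70,76): print(r,onz(ray(w3,(322,r),True),.15))
d=(P-Q)[:2]/np.linalg.norm((P-Q)[:2]); print("yaw",np.arctan2(-d[0],d[1]))
M=Q[:2]+d*((.074-Q[1])/d[1]); print("mid",M)
# where is the held tab (hanging roof ends) -> check tab location in w4
togo([M[0],M[1],.32],[d[1],-d[0]])
E
```

```text
[0.47250616 0.15016212 0.15      ] [ 0.45501346 -0.00495587  0.15      ]
[[176, 185, 184], [176, 185, 185], [178, 187, 185], [177, 186, 187], [178, 187, 184], [177, 185, 184], [179, 189, 188], [171, 180, 179], [83, 87, 86], [63, 64, 64], [60, 64, 64], [61, 61, 62], [81, 83, 84], [98, 102, 103], [100, 104, 103], [103, 107, 108], [145, 151, 155]]
66 [ 0.45487765 -0.02480695  0.15      ]
70 [ 0.45438273 -0.02888165  0.15      ]
76 [ 0.45364262 -0.03497567  0.15      ]
yaw -0.1122958825698407
mid [0.46391734 0.074     ]
dp tot [ 1.201 -0.012  0.909]
dr [-0.007 -0.001 -0.014]
dr [-1.000e-03  1.100e-02  5.986e+00]
```

Request:
{"op": "drive_tool", "data": {"moves": [{"gripper": -1,"dp": [0.3,0,0],"dr": [0,0,0]},{"gripper": -1,"dp": [0.35,0,0],"dr": [0,0,0]},{"gripper": -1,"dp": [0.35,0,0],"dr": [0,0,0]},{"gripper": -1,"dp": [0.22,-0.01,0],"dr": [0,0,-0.015]},{"gripper": -1,"dp": [0,0,0.3],"dr": [0,0,0]},{"gripper": -1,"dp": [0,0,0.3],"dr": [0,0,0]},{"gripper": -1,"dp": [0,0,0.3],"dr": [0,0,0]},{"gripper": -1,"dp": [0,0,0.1],"dr": [0,0,0]},{"gripper": -1,"dp": [0,0,0],"dr": [0,0,0]},{"gripper": -1,"dp": [0,0,0],"dr": [0,0,0]}]}}

```text
time_s: 9.35
tool_pos: [0.4643, 0.0764, 0.3102]
tcp_rot: [0.745, 0.667, -0.001, -0.001]
contact_force: [1.4, 0.3, -0.7]
opening: 0.0088
gripper_force: 59.4
```

```bash
python3 - <<'E'
from h import *
s=read_state();print(s["tool_pos"],s["contact_force"],s["opening"])
d=np.array([.1121,.9937]);togo([.4642,.077,.169],[d[1],-d[0]])
im=read_camera("wrist");cv2.imwrite("pics/w5.png",im[:,:,::-1])
E
```

```text
[0.4642549  0.07640977 0.31018758] [ 1.38570319  0.32970698 -0.74013756] 0.008849375058152021
dp tot [0.005 0.002 1.177]
dr [-0.004  0.001  0.002]
dr [-1.000e-03 -6.000e-03 -5.998e+00]
```

View pics/w5.png

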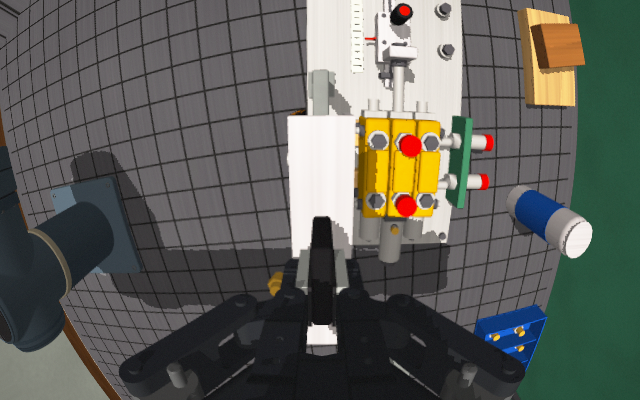

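The shield is over the guard bar, whose +y end shows at (320,70), in line with the shield. I'll lower it.

Request:
{"op": "drive_tool", "data": {"moves": [{"gripper": -1,"dp": [0,0,0.2],"dr": [0,0,0]},{"gripper": -1,"dp": [0,0,0.2],"dr": [0,0,0]},{"gripper": -1,"dp": [0,0,0.2],"dr": [0,0,0]},{"gripper": -1,"dp": [0,0,0.2],"dr": [0,0,0]},{"gripper": -1,"dp": [0,0,0.2],"dr": [0,0,0]},{"gripper": -1,"dp": [0,0,0],"dr": [0,0,0]},{"gripper": -1,"dp": [0,0,0],"dr": [0,0,0]}]}}

```text
time_s: 10.1
tool_pos: [0.4653, 0.0769, 0.1924]
tcp_rot: [0.745, 0.667, 0.0, 0.0]
contact_force: [-0.3, 0.5, -0.7]
opening: 0.0086
gripper_force: 59.4
```

Request:
{"op": "drive_tool", "data": {"moves": [{"gripper": -1,"dp": [0,0,0.05],"dr": [0,0,0]},{"gripper": -1,"dp": [0,0,0.04],"dr": [0,0,0]},{"gripper": -1,"dp": [0,0,0.03],"dr": [0,0,0]},{"gripper": -1,"dp": [0,0,0.03],"dr": [0,0,0]},{"gripper": -1,"dp": [0,0,0],"dr": [0,0,0]},{"gripper": -1,"dp": [0,0,0],"dr": [0,0,0]}]}}

```text
time_s: 10.7
tool_pos: [0.4647, 0.0771, 0.173]
tcp_rot: [0.745, 0.667, -0.0, -0.0]
contact_force: [0.9, -0.0, -3.4]
opening: 0.0091
gripper_force: 59.4
```

Request:
{"op": "drive_tool", "data": {"moves": [{"gripper": -1,"dp": [0,0,0.02],"dr": [0,0,0]},{"gripper": -1,"dp": [0,0,0.02],"dr": [0,0,0]},{"gripper": -1,"dp": [0,0,0],"dr": [0,0,0]},{"gripper": -1,"dp": [0,0,0],"dr": [0,0,0]}]}}

```text
time_s: 11.1
tool_pos: [0.4647, 0.077, 0.1683]
tcp_rot: [0.745, 0.667, -0.0, -0.0]
contact_force: [0.9, -0.7, -1.9]
opening: 0.0086
gripper_force: 59.5
```

Request:
{"op": "drive_tool", "data": {"moves": [{"gripper": -1,"dp": [0,0,0.02],"dr": [0,0,0]},{"gripper": -1,"dp": [0,0,0],"dr": [0,0,0]},{"gripper": -1,"dp": [0,0,0],"dr": [0,0,0]}]}}

```text
time_s: 11.4
tool_pos: [0.4649, 0.0771, 0.1682]
tcp_rot: [0.745, 0.667, 0.001, 0.001]
contact_force: [-3.7, 0.3, 5.9]
opening: 0.009
gripper_force: 60.8
```

Request:
{"op": "drive_tool", "data": {"moves": [{"gripper": -1,"dp": [0,0,0.02],"dr": [0,0,0]},{"gripper": -1,"dp": [0,0,0],"dr": [0,0,0]},{"gripper": -1,"dp": [0,0,0],"dr": [0,0,0]}]}}

```text
time_s: 11.7
tool_pos: [0.4649, 0.077, 0.1681]
tcp_rot: [0.745, 0.667, 0.001, 0.001]
contact_force: [-6.2, -0.8, 15.0]
opening: 0.009
gripper_force: 62.1
```

Contact comes at z = 0.168, the same height as on the stand, so the shield is seated. I'll ease off and release.

Request:
{"op": "drive_tool", "data": {"moves": [{"gripper": -1,"dp": [0,0,-0.02],"dr": [0,0,0]},{"gripper": -0.5,"dp": [0,0,0],"dr": [0,0,0]},{"gripper": 0,"dp": [0,0,0],"dr": [0,0,0]},{"gripper": 0.5,"dp": [0,0,0],"dr": [0,0,0]},{"gripper": 1,"dp": [0,0,0],"dr": [0,0,0]},{"gripper": 1,"dp": [0,0,0],"dr": [0,0,0]},{"gripper": 1,"dp": [0,0,0],"dr": [0,0,0]},{"gripper": 1,"dp": [0,0,0],"dr": [0,0,0]}]}}

```text
time_s: 12.5
tool_pos: [0.4648, 0.077, 0.1658]
tcp_rot: [0.745, 0.667, -0.0, -0.0]
contact_force: [0.0, 0.2, 0.7]
opening: 0.0854
gripper_force: 0.0
```

Request:
{"op": "drive_tool", "data": {"moves": [{"gripper": 1,"dp": [0,0,-0.2],"dr": [0,0,0]},{"gripper": 1,"dp": [0,0,-0.3],"dr": [0,0,0]},{"gripper": 1,"dp": [0,0,-0.3],"dr": [0,0,0]},{"gripper": 1,"dp": [0,0,-0.3],"dr": [0,0,0]},{"gripper": 1,"dp": [0.2,0.2,0],"dr": [0,0,0]},{"gripper": 1,"dp": [0.2,0.2,0],"dr": [0,0,0]},{"gripper": 1,"dp": [0,0.2,0],"dr": [0,0,0]},{"gripper": 1,"dp": [0,0.2,0],"dr": [0,0,0]},{"gripper": 1,"dp": [0,0,0],"dr": [0,0,0]},{"gripper": 1,"dp": [0,0,0],"dr": [0,0,0]}]}}

```text
time_s: 13.5
tool_pos: [0.5655, 0.1141, 0.2971]
tcp_rot: [0.745, 0.667, -0.001, -0.001]
contact_force: [-0.8, -0.3, -0.3]
opening: 0.0852
gripper_force: 0.0
```

```bash
python3 - <<'E'
from h import *
w=camera_params("wrist"); im=read_camera("wrist");np.savez("w6.npz",**w)
cv2.imwrite("pics/w6.png",im[:,:,::-1])
s=read_state();print(s["tool_pos"],s["contact_force"],s["opening"])
print(proj(w,np.array([.576,.255,.103]),True))
for d in nets.outline_of("wrist","pull_knob")[:3]: print(d["score"],d["xy"],d["region"].sum())
E
```

```text
[0.56507584 0.1141894  0.29775575] [ 0.57007668 -0.32634822  0.86187515] 0.08551678936874878
[316.74150413  46.06277065]
0.69 [316.8, 47.1] 325
```

View pics/w6.png

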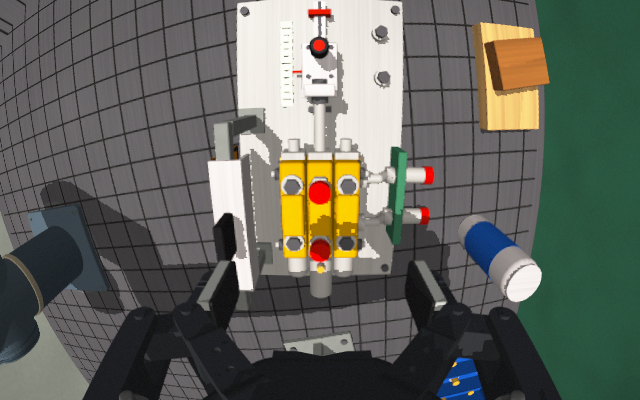

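The shield hangs on the guard bar with its roof at cols 210–255. The knob with the red spot is at (319,46), confirming the pull_knob detection, and the rail runs up the image (+y).

```bash
python3 - <<'E'
from h import *
w=dict(np.load("w6.npz")); im=cv2.imread("pics/w6.png").astype(int)
sub=im[35:60,300:340]; red=(sub[:,:,2]>150)&(sub[:,:,1]<80); ys,xs=np.where(red); c=(xs.mean()+300,ys.mean()+35)
K=onz(ray(w,c,True),.103); print(c,red.sum(),K)
for u in [(381,78),(379,33)]: print("plug",onz(ray(w,u,True),.022))
# rail direction from red end stop and rod
togo([K[0],K[1],.18])
E
```

```text
(np.float64(318.6057692307692), np.float64(44.90384615384615)) 104 [0.578102   0.25605966 0.103     ]
plug [0.65636652 0.21797501 0.022     ]
plug [0.66046872 0.28045229 0.022     ]
dp tot [ 1.187 -0.021  0.985]
```

Request:
{"op": "drive_tool", "data": {"moves": [{"gripper": 1,"dp": [0.3,0,0],"dr": [0,0,0]},{"gripper": 1,"dp": [0.3,0,0],"dr": [0,0,0]},{"gripper": 1,"dp": [0.3,-0.01,0],"dr": [0,0,0]},{"gripper": 1,"dp": [0.29,-0.01,0.1],"dr": [0,0,0]},{"gripper": 1,"dp": [0,0,0.3],"dr": [0,0,0]},{"gripper": 1,"dp": [0,0,0.3],"dr": [0,0,0]},{"gripper": 1,"dp": [0,0,0.3],"dr": [0,0,0]},{"gripper": 1,"dp": [0,0,0],"dr": [0,0,0]},{"gripper": 1,"dp": [0,0,0],"dr": [0,0,0]},{"gripper": 1,"dp": [0,0,0],"dr": [0,0,0]}]}}

```text
time_s: 14.6
tool_pos: [0.5803, 0.2568, 0.1819]
tcp_rot: [0.745, 0.667, 0.003, 0.001]
contact_force: [0.1, 0.7, 0.3]
opening: 0.0857
gripper_force: 0.0
```

```bash
python3 - <<'E'
from h import *
w=camera_params("wrist"); im=read_camera("wrist").astype(int); cv2.imwrite("pics/w7.png",im[:,:,::-1])
s=read_state();p=proj(w,np.array([.578,.256,.103]),True);print(s["tool_pos"],p)
x0,y0=p.astype(int)-25; sub=im[y0:y0+50,x0:x0+50]; red=(sub[:,:,0]>150)&(sub[:,:,1]<80); ys,xs=np.where(red); c=(xs.mean()+x0,ys.mean()+y0)
K=onz(ray(w,c,True),.103); print(c,red.sum(),K); togo([K[0],K[1],.068])
E
```

```text
[0.58079591 0.25687719 0.18232803] [317.83549464 211.88360486]
(np.float64(316.66009852216746), np.float64(211.6305418719212)) 203 [0.57713119 0.25630755 0.103     ]
dp tot [-0.011 -0.036  0.952][ WARN:0@0.772] global loadsave.cpp:1063 imwrite_ Unsupported depth image for selected encoder is fallbacked to CV_8U.
```

View pics/w7.png

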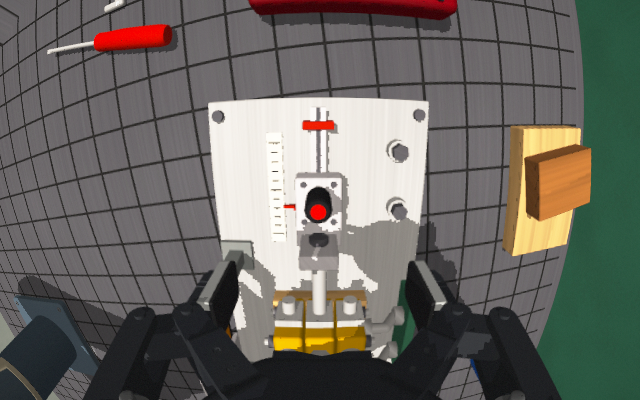

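The knob, with its red spot at (317,212), is centred under the fingers and the red end stop is at (318,125). I'll descend and grip.

Request:
{"op": "drive_tool", "data": {"moves": [{"gripper": 1,"dp": [-0.01,-0.035,0.2],"dr": [0,0,0]},{"gripper": 1,"dp": [0,0,0.25],"dr": [0,0,0]},{"gripper": 1,"dp": [0,0,0.25],"dr": [0,0,0]},{"gripper": 1,"dp": [0,0,0.2],"dr": [0,0,0]},{"gripper": 1,"dp": [0,0,0.05],"dr": [0,0,0]},{"gripper": 1,"dp": [0,0,0],"dr": [0,0,0]},{"gripper": 1,"dp": [0,0,0],"dr": [0,0,0]},{"gripper": 1,"dp": [0,0,0],"dr": [0,0,0]}]}}

```text
time_s: 15.45
tool_pos: [0.5765, 0.2562, 0.0669]
tcp_rot: [0.745, 0.667, 0.002, 0.001]
contact_force: [0.4, -0.4, -0.1]
opening: 0.0851
gripper_force: 0.0
```

Request:
{"op": "drive_tool", "data": {"moves": [{"gripper": -1,"dp": [0,0,0],"dr": [0,0,0]},{"gripper": -1,"dp": [0,0,0],"dr": [0,0,0]},{"gripper": -1,"dp": [0,0,0],"dr": [0,0,0]},{"gripper": -1,"dp": [0,0,0],"dr": [0,0,0]},{"gripper": -1,"dp": [0,0,0],"dr": [0,0,0]},{"gripper": -1,"dp": [0,0,0],"dr": [0,0,0]},{"gripper": -1,"dp": [0,0,0],"dr": [0,0,0]},{"gripper": -1,"dp": [0,0,0],"dr": [0,0,0]}], "force": 80}}

```text
time_s: 16.25
tool_pos: [0.5777, 0.2553, 0.0647]
tcp_rot: [0.745, 0.667, 0.002, 0.002]
contact_force: [7.2, -1.3, -3.0]
opening: 0.02
gripper_force: 78.2
```

```bash
python3 - <<'E'
from h import *
s=read_state();print(s["tool_pos"],s["contact_force"],s["opening"],s["gripper_force"],Ro.from_quat(s["tcp_rot"]).inv().apply(s["contact_force"]))
E
```

```text
[0.57773939 0.25533183 0.06465126] [ 7.17144666 -1.34864327 -3.00524716] 0.01996688789138263 78.16794991493225 [-0.54564811  7.25746279  3.05147478]
```

Request:
{"op": "drive_tool", "data": {"moves": [{"gripper": -1,"dp": [0.01,0.012,-0.006],"dr": [0,0,0]},{"gripper": -1,"dp": [0.015,0,0],"dr": [0,0,0]},{"gripper": -1,"dp": [0.015,0,0],"dr": [0,0,0]},{"gripper": -1,"dp": [0.015,0,0],"dr": [0,0,0]},{"gripper": -1,"dp": [0,0,0],"dr": [0,0,0]},{"gripper": -1,"dp": [0,0,0],"dr": [0,0,0]}]}}

```text
time_s: 16.85
tool_pos: [0.5782, 0.2603, 0.0646]
tcp_rot: [0.745, 0.667, -0.0, 0.002]
contact_force: [4.2, -3.4, -1.4]
opening: 0.02
gripper_force: 78.4
```

Request:
{"op": "drive_tool", "data": {"moves": [{"gripper": -1,"dp": [0.01,0,0],"dr": [0,0,0]},{"gripper": -1,"dp": [0.01,0,0],"dr": [0,0,0]},{"gripper": -1,"dp": [0,0,0],"dr": [0,0,0]},{"gripper": -1,"dp": [0,0,0],"dr": [0,0,0]}]}}

```text
time_s: 17.25
tool_pos: [0.5785, 0.2627, 0.0646]
tcp_rot: [0.746, 0.666, -0.0, 0.002]
contact_force: [5.4, -3.2, -0.3]
opening: 0.0202
gripper_force: 78.4
```

Request:
{"op": "drive_tool", "data": {"moves": [{"gripper": -1,"dp": [0.01,0,0],"dr": [0,0,0]},{"gripper": -1,"dp": [0.005,0,0],"dr": [0,0,0]},{"gripper": -1,"dp": [0,0,0],"dr": [0,0,0]},{"gripper": -1,"dp": [0,0,0],"dr": [0,0,0]}]}}

```text
time_s: 17.65
tool_pos: [0.5786, 0.2645, 0.0646]
tcp_rot: [0.745, 0.667, -0.0, 0.002]
contact_force: [4.5, -4.1, -0.8]
opening: 0.0201
gripper_force: 78.4
```

Request:
{"op": "drive_tool", "data": {"moves": [{"gripper": -1,"dp": [0.01,0,0],"dr": [0,0,0]},{"gripper": -1,"dp": [0.005,0,0],"dr": [0,0,0]},{"gripper": -1,"dp": [0,0,0],"dr": [0,0,0]},{"gripper": -1,"dp": [0,0,0],"dr": [0,0,0]}]}}

```text
time_s: 18.05
tool_pos: [0.5788, 0.2663, 0.0646]
tcp_rot: [0.745, 0.667, -0.0, 0.002]
contact_force: [3.7, -3.9, -0.9]
opening: 0.0202
gripper_force: 78.4
```

Request:
{"op": "drive_tool", "data": {"moves": [{"gripper": -1,"dp": [0.01,0,0],"dr": [0,0,0]},{"gripper": -1,"dp": [0.005,0,0],"dr": [0,0,0]},{"gripper": -1,"dp": [0,0,0],"dr": [0,0,0]},{"gripper": -1,"dp": [0,0,0],"dr": [0,0,0]}]}}

```text
time_s: 18.45
tool_pos: [0.579, 0.2681, 0.0646]
tcp_rot: [0.745, 0.667, -0.0, 0.002]
contact_force: [4.0, -4.6, -1.6]
opening: 0.0204
gripper_force: 78.4
```

Request:
{"op": "drive_tool", "data": {"moves": [{"gripper": -1,"dp": [0.01,0,0],"dr": [0,0,0]},{"gripper": -1,"dp": [0.003,0,0],"dr": [0,0,0]},{"gripper": -1,"dp": [0,0,0],"dr": [0,0,0]},{"gripper": -1,"dp": [0,0,0],"dr": [0,0,0]}]}}

```text
time_s: 18.85
tool_pos: [0.5793, 0.2705, 0.0647]
tcp_rot: [0.745, 0.667, 0.001, 0.001]
contact_force: [4.2, -1.9, -1.8]
opening: 0.0204
gripper_force: 78.4
```

Request:
{"op": "drive_tool", "data": {"moves": [{"gripper": -1,"dp": [0.01,0,0],"dr": [0,0,0]},{"gripper": -1,"dp": [0.003,0,0],"dr": [0,0,0]},{"gripper": -1,"dp": [0,0,0],"dr": [0,0,0]},{"gripper": -1,"dp": [0,0,0],"dr": [0,0,0]}]}}

```text
time_s: 19.25
tool_pos: [0.5797, 0.2741, 0.0647]
tcp_rot: [0.745, 0.667, 0.002, 0.0]
contact_force: [6.2, 3.0, -2.4]
opening: 0.0204
gripper_force: 78.3
```

The detent is pulling forward now (+3 N). I'll go on in small steps until the sign flips.

Request:
{"op": "drive_tool", "data": {"moves": [{"gripper": -1,"dp": [0.006,0,0],"dr": [0,0,0]},{"gripper": -1,"dp": [0,0,0],"dr": [0,0,0]},{"gripper": -1,"dp": [0,0,0],"dr": [0,0,0]}]}}

```text
time_s: 19.55
tool_pos: [0.5798, 0.275, 0.0647]
tcp_rot: [0.745, 0.667, 0.002, 0.0]
contact_force: [6.4, 3.5, -3.1]
opening: 0.0206
gripper_force: 78.3
```

Request:
{"op": "drive_tool", "data": {"moves": [{"gripper": -1,"dp": [0.006,0,0],"dr": [0,0,0]},{"gripper": -1,"dp": [0,0,0],"dr": [0,0,0]},{"gripper": -1,"dp": [0,0,0],"dr": [0,0,0]}]}}

```text
time_s: 19.85
tool_pos: [0.5799, 0.2757, 0.0646]
tcp_rot: [0.745, 0.667, 0.002, 0.0]
contact_force: [6.6, 2.7, -3.2]
opening: 0.0203
gripper_force: 78.3
```

Request:
{"op": "drive_tool", "data": {"moves": [{"gripper": -1,"dp": [0.006,0,0],"dr": [0,0,0]},{"gripper": -1,"dp": [0,0,0],"dr": [0,0,0]},{"gripper": -1,"dp": [0,0,0],"dr": [0,0,0]}]}}

```text
time_s: 20.15
tool_pos: [0.5799, 0.2761, 0.0647]
tcp_rot: [0.745, 0.667, 0.002, 0.0]
contact_force: [5.8, 1.5, -3.4]
opening: 0.0206
gripper_force: 78.3
```

Request:
{"op": "drive_tool", "data": {"moves": [{"gripper": -1,"dp": [0.005,0,0],"dr": [0,0,0]},{"gripper": -1,"dp": [0,0,0],"dr": [0,0,0]},{"gripper": -1,"dp": [0,0,0],"dr": [0,0,0]}]}}

```text
time_s: 20.45
tool_pos: [0.5799, 0.2762, 0.0647]
tcp_rot: [0.745, 0.667, 0.002, 0.001]
contact_force: [5.4, 1.1, -2.0]
opening: 0.02
gripper_force: 78.3
```

Request:
{"op": "drive_tool", "data": {"moves": [{"gripper": -1,"dp": [0.008,0,0],"dr": [0,0,0]},{"gripper": -1,"dp": [0,0,0],"dr": [0,0,0]},{"gripper": -1,"dp": [0,0,0],"dr": [0,0,0]}]}}

```text
time_s: 20.75
tool_pos: [0.5799, 0.2764, 0.0646]
tcp_rot: [0.745, 0.667, 0.001, 0.001]
contact_force: [5.4, -1.9, -1.9]
opening: 0.0199
gripper_force: 78.4
```

```bash
python3 - <<'E'
from h import *
im=read_camera("side");cv2.imwrite("pics/side1.png",cv2.resize(im[120:320,220:420,::-1],(600,600),interpolation=cv2.INTER_CUBIC))
s=read_state();print(s["tool_pos"],s["contact_force"],s["time_s"])
E
```

```text
[0.57994644 0.2763726  0.06466318] [ 4.76681503 -0.80033271 -1.50256194] 20.8
```

View pics/side1.png

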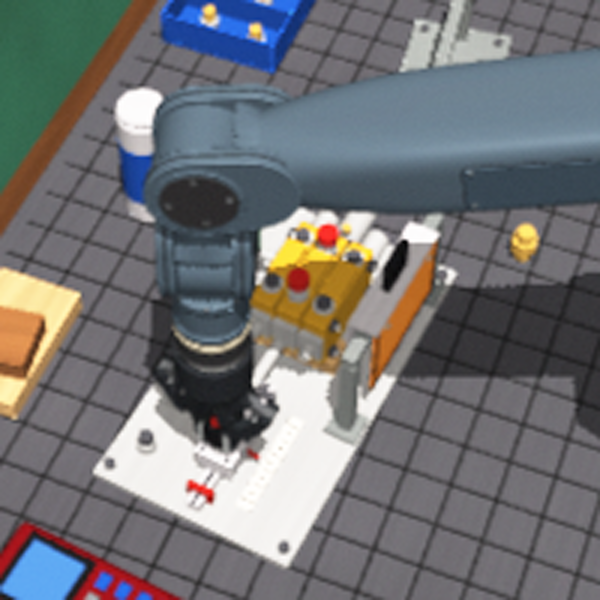

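The side view shows the shield hanging on the guard bar at about (400,290) in the crop. The gripper holds the knob at (215,425). The slide sits still in the notch at about 21 mm, with near-zero axial force.

```bash
python3 -c "
from cell import arm; print(arm.finish_job())"
```

```text
the job is handed in; nothing more can be done
None
```

The shield hangs roughly centred on the guard bar, and the spool sits in its detent notch at about 21 mm with the knob still gripped; the job is handed in at 20.8 s, and the verdict was not shown.

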